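Shut the tagged feed valve in the blending bar's service box

ROBOT

A 6-joint arm with a two-finger parallel gripper is mounted at the origin on the work surface. World frame = base frame: x ahead of the robot, y to its left, z up, the work surface at z = 0. Lengths are in m, angles in degrees, forces in N, time in s.
With the tool pointing down it reaches from about 0.25 to 0.725 m from the base axis. Payload 9.7 kg.
Tool frame: the origin (TCP) lies at the very end of the fingers, on their centre line; the grasp point (between the pads) lies 19 mm behind it; z points along the fingers, y is the line along which they close (so a half turn about z gives the same grasp; the last joint's range is limited). The gripper opens to 85 mm and grips with 20 to 120 N. Pads are 22 mm wide; open, the fingers measure 114 mm over their backs; the gripper's body (76 mm by 85 mm) begins 54 mm behind the grasp point. The pads swing forward as they close: fully open they stand 13 mm farther back than shut.
Start: joints at [66.692, 4.979, 10.078, 95.1, 0, 90], TCP at [0.218, 0.505, 0.231] pointing down, gripper open.
Joint ranges: [-179.16, 179.16], [-48.56, 103.87], [-65.8, 70.77], [-126.05, 130.52], [-82.76, 87.17], [-180, 180]. Speed limits (degrees/s): [127.2, 127.2, 147.25, 180, 180, 180].

INTERFACE

Orientations are given as [roll, pitch, yaw] about the fixed x, y, z axes, in that order (R = Rz(yaw) Ry(pitch) Rx(roll)).
In Python, from workcell import telemetry, optics, workorder gives the robot as it stands.
- The arm moves only by the shell command python3 -m handwheel 'ROWS' [FORCE]. ROWS is JSON, a list of rows, each an object of numbers: "tx", "ty", "tz": the shift along the tool's x, y, z in m; "ax", "ay", "az": the turn, a rotation vector about the tool's x, y, z in degrees; "jaw": the gripper command: -1 is shut, 1 is fully open, values between are in proportion. A call has exactly 10 rows; each row shifts and turns the commanded pose from where the row before left it, along the tool's axes as they then stand; what a row does not reach is not made up. A row lasts 1/8 s, in which the tool goes at most 62.5 mm and 10.7 degrees, less where a joint would pass 70% of its speed; a pose out of reach is approached as far as the arm can. A call is refused whole if a number of a shift passes 0.0625 or a number of a turn 10.7, either way. A call with a gripper value outside its range is refused whole. The fingers move at their own pace and stop on an object; FORCE is the grip in N (left out, the last holds). Time passes only in rows, so rows that do not move let the fingers close, or fill a call up. It gives the time, the measured TCP pose, the force, the opening and the grip force at its end, in the units of the state.
- telemetry.get_obs(): the state, without advancing time (a new reading comes with each control period).
- optics.camera(name): name is "side" or "top"; returns a dict with "color" (400x640x3 uint8, red, green, blue), "K" (3x3 intrinsics, pixels), "extrinsics" (4x4, takes a point from camera to world coordinates). Camera axes: x right, y down, z forward; pixel columns grow to the right and rows downward; lengths in m; the calibration is good to about 2 mm. A picture is of the moment at which its call begins. There is no depth.
- workorder.job_done(): hands the job in; it is judged then, once.
The state is a dict: "time": time; "q": joint angles; "qd": joint speeds; "joint_efforts": joint torques, N m; "ee_pos": TCP position; "tcp_rot": TCP orientation; "wrist_force": force on the tool from outside, world axes, zero at the start; "torque": the same for the moment, N m; "opening": finger opening in m; "grasp_force": force on a finger pad.
Only numpy, scipy, OpenCV 4.12 (cv2) and the standard library are available. Lean on these libraries where they do the work, as an engineer would, in place of code of your own. Each camera call takes 0.05 s, during which the arm holds its last target. There are 200 camera calls.

TASK

Close down one feed line of the perfume blending bar: push the service box's cover by its raised bar right along the guides, off the two valves and over the fixed deck up to the far end stop. Then push the handle that carries the round tag a quarter turn clockwise with a fingertip until it is fully shut, square across its pipe. Only push and lift nothing: the cover stays flat in its guides, and the other handle and the bottles, flacons, cap and candle around the box are left as they are.

Things in the scene. Friction and masses are not known exactly. Their poses are not given: they have to be found in the camera images.
- service_box: fixed dark steel box, 170 (x) x 470 (y) x 82 mm tall, its pipes bending into the counter up to 125 mm from its middle line; origin at the centre of its underside; its +y is the way the cover slides open. In its frame the valve bay spans y -227 to 0 mm, x -68 to 68 mm; the half from y 0 to 227 mm has a fixed deck. Guide lips (x = -77 and +77 mm) and end stops (y = -227 and +227 mm) are 82 mm high
- bay (a point): point on the floor of the valve bay, midway along it (in the box's frame x 0, y -113 mm, 3 mm above the counter); axes as the box's. Two copper pipes (tops 32 mm above the counter) cross the bay along x, at 57 mm to -y and 33 mm to +y of this point. Each has a brass ball valve, stem axis at x +30 mm; either may be the tagged one
- cover_bar (a point): centre of the cover's raised bar: 110 mm long (box's x), 8 mm thick (y), from 76 to 92 mm above the counter. The loose aluminium cover is a 151 x 229 x 4 mm plate, about 0.4 kg, top 76 mm up, laid in the guides; its middle is 70 mm to +y of the bar. Bar's y in the box's frame: -182 mm shut (starts up to 20 mm ajar), +43 mm at the far end stop. Friction of some 1 to 5 N. Axes as the box's
- tagged_valve: the brass ball valve to be shut; origin on its vertical stem axis, 3 mm above the counter; axes as the box's, the pipe along x. Valve body 26 mm thick, top 37 mm above the counter. Its handle carries a round 32 mm metal tag disc about the stem, under the nut; the other valve has none. Hidden by the cover at the start
- tagged_handle (a joint): angle of the tagged handle: 0 = open, pointing along the pipe to the box's -x; grows clockwise seen from above; 1.571 = shut, at its stop, square across the pipe, pointing to the box's +y. Starts between 0 and 0.35. Stiff (about 0.2 N m, 5 N at the sleeve) and stays where it is left
- tagged_grip (a point): centre of the tagged handle's sleeve near its free end, 45 mm from the stem axis, 50 mm above the counter. The lever ends 58 mm from the stem axis; its last 36 mm are a black sleeve 14 mm wide, from 45 to 55 mm above the counter. Turns with the handle: its -x points along the lever to the free end, its +y is the way the lever moves as it closes
- plain_grip (a point): the same point on the other, plain handle (no tag disc), which is to be left as it is; the same size and axes. Starts 0 to 0.35 rad from pointing to the box's -x
- bottle_a: bystander: matt black apothecary bottle with a dropper stopper, 64 mm across, 153 mm tall, standing on the counter beyond the box; origin at the centre of its underside
- bottle_b: bystander: a second such black bottle, 64 mm across, 153 mm tall, beyond the box; origin at the centre of its underside
- flacon_a: bystander: square clear sample flacon with a black cap, 28 x 28 x 78 mm, standing close to the box on the robot's side; origin at the centre of its underside
- flacon_b: bystander: a second such flacon, 28 x 28 x 78 mm, on the robot's side of the box; origin at the centre of its underside
- loose_cap: bystander: loose black cap, a 26 mm cube, lying beyond the -y end of the box; origin at the centre of its underside
- amber_bottle: bystander: small amber glass bottle, 46 mm across, 90 mm tall, beyond the +y end of the box; origin at the centre of its underside
- candle: bystander: candle in a glass with a wooden lid, 74 mm across, 88 mm tall, beyond the box; origin at the centre of its underside

How it is judged (in metres and radians):
On the way, in this order (a step that is already met when the one before it is completed fails the run):
1. the cover has been slid to the far end stop (bar's y in the box above +23 mm) (y of cover_bar in the frame of service_box above 0.023 m), for 0.2 s.
2. the tagged handle is shut (above 1.48 rad) (value of joint tagged_handle above 1.48 rad), for 0.2 s.
At the end, for the whole second after the job is handed in: the cover lies flat in its guides within 20 mm of the far end stop, the tagged handle is within 0.09 rad (5 degrees) of its shut stop, the plain handle is within 10 mm of where it was, and the bystanders stand upright within 20 mm of where they were (y of cover_bar in the frame of service_box above 0.023 m and height (world z) of cover_bar between 0.08 and 0.088 m and angle between cover_bar's own z axis and vertical below 0.05 rad and value of joint tagged_handle above 1.48 rad and distance of plain_grip from where it was at the start of the episode below 0.01 m and angle between each of bottle_a, bottle_b, flacon_a, flacon_b, loose_cap, amber_bottle, candle's own z axis and vertical below 0.2 rad and distance of each of bottle_a, bottle_b, flacon_a, flacon_b, loose_cap, amber_bottle, candle from where it was at the start of the episode below 0.02 m); the robot touches nothing.
It fails at once if the cover is lifted or tipped out of its guides (bar more than 10 mm up, or tilted over 0.12 rad) (height (world z) of cover_bar above 0.094 m or angle between cover_bar's own z axis and vertical above 0.12 rad).
It fails at once if the plain handle is turned (its grip point moves 10 mm) (distance of plain_grip from where it was at the start of the episode above 0.01 m).
It fails at once if a bystander is lifted, tipped or pushed more than 20 mm (distance of any of bottle_a, bottle_b, flacon_a, flacon_b, loose_cap, amber_bottle, candle from where it was at the start of the episode above 0.02 m or angle between any of bottle_a, bottle_b, flacon_a, flacon_b, loose_cap, amber_bottle, candle's own z axis and vertical above 0.25 rad).
It also fails if it takes over 54 s, if anything falls off the work surface, if the arm or the gripper's body presses on something with over 40 N, if the wrist force passes 120 N, or if a joint passes its speed limit or range.

## Working session

There is one attempt and no reset: what is moved stays moved. The work goes in short steps, Python scripts to look and compute and a shell command to move; the robot and the scene stay as the last step left them, time stands still between calls to the robot, and variables do not carry over. Pictures are saved under pics/ and viewed, at most 10 in all, crops included, and the job is handed in when it is done.

```bash
mkdir -p pics; ls; python3 - <<'E'
from workcell import telemetry, optics
import cv2
o=telemetry.get_obs(); print({k:o[k] for k in('time','ee_pos','tcp_rot','opening','wrist_force')})
for n in('top','side'):
    c=optics.camera(n); cv2.imwrite(f'pics/{n}0.png',c['color'][:,:,::-1]); print(n,c['K'].tolist(),c['extrinsics'].round(4).tolist())
E
```

```text
pics
{'time': 0.0, 'ee_pos': array([0.2175141 , 0.50489571, 0.2305838 ]), 'tcp_rot': array([-1.79923644e+02, -6.15609325e-04,  1.56692742e+02]), 'opening': 0.08533442726088451, 'wrist_force': array([-0.41342678,  1.0391037 , -0.39812593])}
top [[386.43224196534374, 0.0, 319.55418097718746], [0.0, 386.43224196534374, 198.41872892813836], [0.0, 0.0, 1.0]] [[-0.0082, -0.9965, 0.0834, 0.4765], [-0.9999, 0.0091, 0.0098, 0.0653], [-0.0106, -0.0834, -0.9965, 0.9302], [0.0, 0.0, 0.0, 1.0]]
side [[373.7551651196864, 0.0, 317.9325790609144], [0.0, 373.7551651196864, 197.86903909098177], [0.0, 0.0, 1.0]] [[0.8692, -0.3287, 0.3693, 0.2421], [-0.4944, -0.5807, 0.6468, -0.5255], [0.0018, -0.7448, -0.6673, 0.6914], [0.0, 0.0, 0.0, 1.0]]
```

View pics/top0.png

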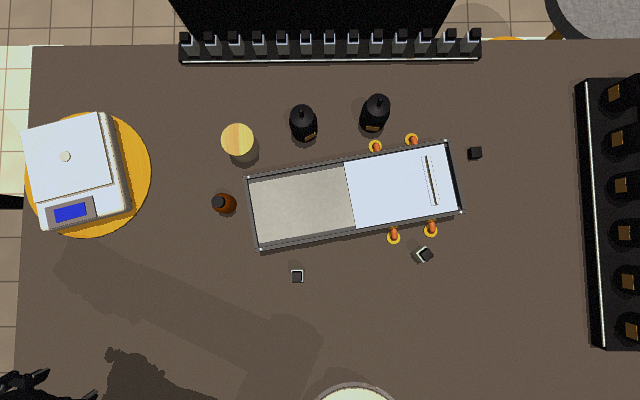

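View pics/side0.png

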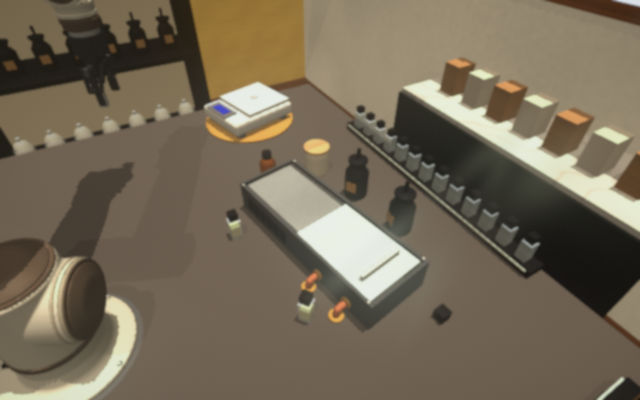

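Top view: the box's top corners are at about (247,178), (260,250), (462,212) and (445,141), with the bar near (432,180). The cover is at the right (-y) end and the flacons and bottles are clear of the top. I'll enlarge this for exact corners.

```bash
python3 - <<'E'
import cv2
a=cv2.imread('pics/top0.png')[125:265,230:490]
cv2.imwrite('pics/crop0.png',cv2.resize(a,None,fx=3,fy=3,interpolation=cv2.INTER_CUBIC))
E
```

```text
(no output)
```

View pics/crop0.png

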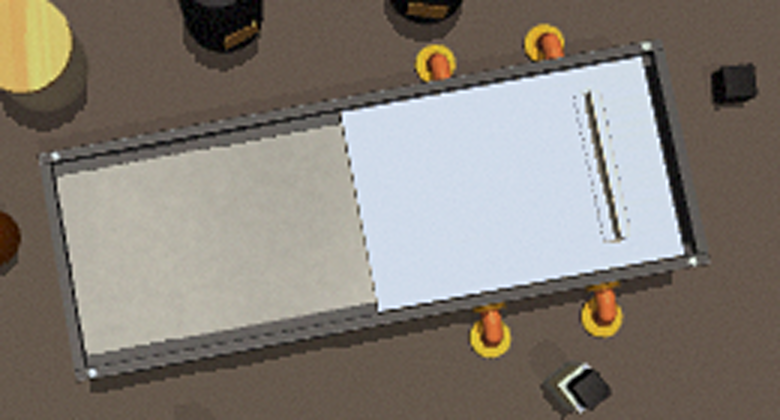

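The corner screws are at crop pixels (54,156), (92,373), (692,261) and (647,46). The bar runs from (588,92) to (617,240), and the cover's leading edge from (342,112) to (378,310).

```bash
cat > h.py <<'E'
import numpy as np
from workcell import telemetry, optics
K=np.array([[386.43224,0,319.55418],[0,386.43224,198.41873],[0,0,1]])
E=np.array([[-0.0082,-0.9965,0.0834,0.4765],[-0.9999,0.0091,0.0098,0.0653],[-0.0106,-0.0834,-0.9965,0.9302],[0,0,0,1]])
def ray(u,v,z):
    d=E[:3,:3]@np.linalg.solve(K,[u,v,1]); return (E[:3,3]+d*(z-E[2,3])/d[2])[:2]
def crop(u,v,z): return ray(230+(u+.5)/3-.5,125+(v+.5)/3-.5,z)
P=[crop(*p,.082) for p in((54,156),(92,373),(692,261),(647,46))]  # (-x? ) tl=+x+y, bl=-x+y, br=-x-y, tr=+x-y
C=np.mean(P,0); ey=(P[0]+P[1]-P[2]-P[3]); yaw=np.arctan2(-ey[0],ey[1])
R=np.array([[np.cos(yaw),-np.sin(yaw)],[np.sin(yaw),np.cos(yaw)]])
box=lambda p:R.T@(np.asarray(p)-C)
def tool(bx,by,z):
    "shift in box axes from the present TCP to box point"
    o=telemetry.get_obs(); w=np.array([*(C+R@[bx,by]),z])
    from scipy.spatial.transform import Rotation as Ro
    T=Ro.from_euler('xyz',o['tcp_rot'],degrees=True).as_matrix()
    return T.T@(w-o['ee_pos'])
E
python3 - <<'E'
from h import *
print(C,np.degrees(yaw)); [print(box(p).round(4)) for p in P]
for p in((588,92),(617,240)): print('bar',box(crop(*p,.092)))
for p in((342,112),(378,310)): print('edge',box(crop(*p,.076)))
print(tool(0,-.19-.03,.12), C+R@[0,-.22])
E
```

```text
[ 0.5565268  -0.00118426] 10.05622664342837
[0.081  0.2231]
[-0.081   0.2225]
[-0.081  -0.2222]
[ 0.081  -0.2234]
bar [ 0.05377858 -0.17052984]
bar [-0.05608397 -0.16883885]
edge [0.0750655  0.00733955]
edge [-0.07419036  0.00899903]
[-0.63255491 -0.51428796  0.11127689] [ 0.594942   -0.21780437]
```

```bash
python3 -m handwheel '[{"az":9.44,"jaw":-1},{"az":9.44,"jaw":-1},{"az":9.44,"jaw":-1},{"az":9.44,"jaw":-1},{"az":9.44,"jaw":-1},{"az":9.43,"jaw":-1},{"jaw":-1},{"jaw":-1},{"jaw":-1},{"jaw":-1}]' 40; python3 -c "
from h import *
print(tool(0,-.199,.13)); print(telemetry.get_obs()['tcp_rot'])"
```

```text
[-0.62100619 -0.4967611   0.1012551 ]
[-1.79929853e+02  1.61937818e-03  1.56692483e+02]$[0]: bad value
```

```bash
python3 -m handwheel '[{"tx":0,"ty":0,"tz":0,"ax":0,"ay":0,"az":9.44,"jaw":-1},{"tx":0,"ty":0,"tz":0,"ax":0,"ay":0,"az":9.44,"jaw":-1},{"tx":0,"ty":0,"tz":0,"ax":0,"ay":0,"az":9.44,"jaw":-1},{"tx":0,"ty":0,"tz":0,"ax":0,"ay":0,"az":9.44,"jaw":-1},{"tx":0,"ty":0,"tz":0,"ax":0,"ay":0,"az":9.44,"jaw":-1},{"tx":0,"ty":0,"tz":0,"ax":0,"ay":0,"az":9.43,"jaw":-1},{"tx":0,"ty":0,"tz":0,"ax":0,"ay":0,"az":0,"jaw":-1},{"tx":0,"ty":0,"tz":0,"ax":0,"ay":0,"az":0,"jaw":-1},{"tx":0,"ty":0,"tz":0,"ax":0,"ay":0,"az":0,"jaw":-1},{"tx":0,"ty":0,"tz":0,"ax":0,"ay":0,"az":0,"jaw":-1}]' 40; python3 -c "
from h import *
print(tool(0,-.199,.13)); print(telemetry.get_obs()['tcp_rot'])"
```

```text
time: 1.35
ee_pos: [0.2176, 0.5051, 0.2313]
tcp_rot: [180.0, 0.0, 100.1]
wrist_force: [-0.0, -0.1, -0.6]
opening: -0.0
grasp_force: 0.0
[-0.75696737  0.24442532  0.10130558]
[1.79999141e+02 2.13510816e-03 1.00122226e+02]
```

```bash
python3 -m handwheel '[{"tx":-0.0473,"ty":0.0153,"tz":0,"ax":0,"ay":0,"az":0,"jaw":-1},{"tx":-0.0473,"ty":0.0153,"tz":0,"ax":0,"ay":0,"az":0,"jaw":-1},{"tx":-0.0473,"ty":0.0153,"tz":0,"ax":0,"ay":0,"az":0,"jaw":-1},{"tx":-0.0473,"ty":0.0153,"tz":0,"ax":0,"ay":0,"az":0,"jaw":-1},{"tx":-0.0473,"ty":0.0153,"tz":0,"ax":0,"ay":0,"az":0,"jaw":-1},{"tx":-0.0473,"ty":0.0153,"tz":0,"ax":0,"ay":0,"az":0,"jaw":-1},{"tx":-0.0473,"ty":0.0153,"tz":0,"ax":0,"ay":0,"az":0,"jaw":-1},{"tx":-0.0473,"ty":0.0153,"tz":0,"ax":0,"ay":0,"az":0,"jaw":-1},{"tx":-0.0473,"ty":0.0153,"tz":0,"ax":0,"ay":0,"az":0,"jaw":-1},{"tx":-0.0473,"ty":0.0153,"tz":0,"ax":0,"ay":0,"az":0,"jaw":-1}]' && python3 -m handwheel '[{"tx":-0.0473,"ty":0.0153,"tz":0,"ax":0,"ay":0,"az":0,"jaw":-1},{"tx":-0.0473,"ty":0.0153,"tz":0,"ax":0,"ay":0,"az":0,"jaw":-1},{"tx":-0.0473,"ty":0.0153,"tz":0,"ax":0,"ay":0,"az":0,"jaw":-1},{"tx":-0.0473,"ty":0.0153,"tz":0,"ax":0,"ay":0,"az":0,"jaw":-1},{"tx":-0.0473,"ty":0.0153,"tz":0,"ax":0,"ay":0,"az":0,"jaw":-1},{"tx":-0.0473,"ty":0.0153,"tz":0,"ax":0,"ay":0,"az":0,"jaw":-1},{"tx":0,"ty":0,"tz":0.03,"ax":0,"ay":0,"az":0,"jaw":-1},{"tx":0,"ty":0,"tz":0.03,"ax":0,"ay":0,"az":0,"jaw":-1},{"tx":0,"ty":0,"tz":0.03,"ax":0,"ay":0,"az":0,"jaw":-1},{"tx":0,"ty":0,"tz":0,"ax":0,"ay":0,"az":0,"jaw":-1}]'; python3 - <<'E'
from h import *
import cv2
print(tool(0,-.199,.082))
t=optics.camera('top')['color'][100:250,360:510]; s=optics.camera('side')['color'][190:340,290:440]
cv2.imwrite('pics/a.png',cv2.resize(np.hstack([t,s])[:,:,::-1],None,fx=2.6,fy=2.6,interpolation=cv2.INTER_CUBIC))
E
```

```text
time: 2.6
ee_pos: [0.4515, 0.0645, 0.2315]
tcp_rot: [180.0, -0.0, 100.1]
wrist_force: [0.7, 0.1, -0.5]
opening: -0.0002
grasp_force: 0.0
time: 3.85
ee_pos: [0.5897, -0.1969, 0.1389]
tcp_rot: [-179.8, -0.1, 100.1]
wrist_force: [-0.4, -0.2, -0.8]
opening: -0.0003
grasp_force: 0.0
[-0.00063338  0.00175712  0.0569113 ]
```

View pics/a.png

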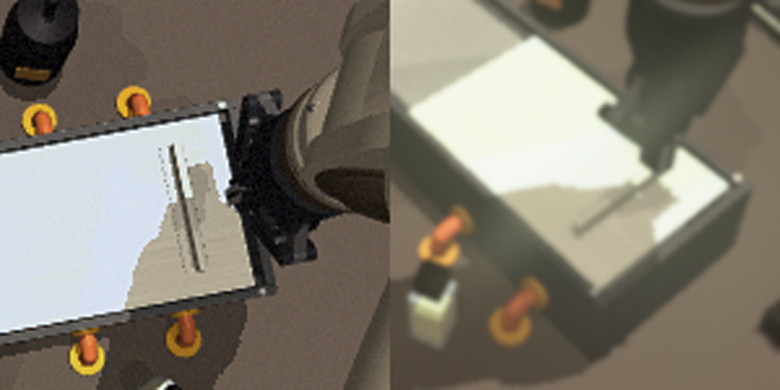

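Fingertip (237,193 in the left panel) is over the strip between the bar (about 185,208) and the end stop. Next I descend behind the bar and creep to contact.

```bash
python3 -m handwheel '[{"tx":0,"ty":0,"tz":0.018,"ax":0,"ay":0,"az":0,"jaw":-1},{"tx":0,"ty":0,"tz":0.018,"ax":0,"ay":0,"az":0,"jaw":-1},{"tx":0,"ty":0,"tz":0.012,"ax":0,"ay":0,"az":0,"jaw":-1},{"tx":0,"ty":0,"tz":0.006,"ax":0,"ay":0,"az":0,"jaw":-1},{"tx":0,"ty":0,"tz":0,"ax":0,"ay":0,"az":0,"jaw":-1},{"tx":0.004,"ty":0,"tz":0,"ax":0,"ay":0,"az":0,"jaw":-1},{"tx":0.004,"ty":0,"tz":0,"ax":0,"ay":0,"az":0,"jaw":-1},{"tx":0.004,"ty":0,"tz":0,"ax":0,"ay":0,"az":0,"jaw":-1},{"tx":0.004,"ty":0,"tz":0,"ax":0,"ay":0,"az":0,"jaw":-1},{"tx":0.004,"ty":0,"tz":0,"ax":0,"ay":0,"az":0,"jaw":-1}]'; python3 -c "
from h import *
print(tool(0,.043,.083))"
```

```text
time: 5.2
ee_pos: [0.5876, -0.1777, 0.0877]
tcp_rot: [180.0, 0.1, 100.1]
wrist_force: [0.5, -3.9, 3.2]
opening: 0.0001
grasp_force: 1.8
[0.22218229 0.00022542 0.00450363]
```

```bash
python3 -m handwheel '[{"tx":0.005,"ty":0,"tz":0.002,"ax":0,"ay":0,"az":0,"jaw":-1},{"tx":0.010,"ty":0,"tz":0.002,"ax":0,"ay":0,"az":0,"jaw":-1},{"tx":0.014,"ty":0,"tz":0,"ax":0,"ay":0,"az":0,"jaw":-1},{"tx":0.014,"ty":0,"tz":0,"ax":0,"ay":0,"az":0,"jaw":-1},{"tx":0.014,"ty":0,"tz":0,"ax":0,"ay":0,"az":0,"jaw":-1},{"tx":0.014,"ty":0,"tz":0,"ax":0,"ay":0,"az":0,"jaw":-1},{"tx":0.014,"ty":0,"tz":0,"ax":0,"ay":0,"az":0,"jaw":-1},{"tx":0.014,"ty":0,"tz":0,"ax":0,"ay":0,"az":0,"jaw":-1},{"tx":0.014,"ty":0,"tz":0,"ax":0,"ay":0,"az":0,"jaw":-1},{"tx":0.010,"ty":0,"tz":0,"ax":0,"ay":0,"az":0,"jaw":-1}]'; python3 -c "
from h import *
print(tool(0,.043,.083))"
```

```text
time: 6.45
ee_pos: [0.5657, -0.0555, 0.0833]
tcp_rot: [-180.0, -0.0, 100.1]
wrist_force: [0.1, -1.5, -0.8]
opening: -0.0
grasp_force: 0.7
[0.09809809 0.00050984 0.00027507]
```

```bash
python3 -m handwheel '[{"tx":0.012,"ty":0,"tz":0,"ax":0,"ay":0,"az":0,"jaw":-1},{"tx":0.012,"ty":0,"tz":0,"ax":0,"ay":0,"az":0,"jaw":-1},{"tx":0.012,"ty":0,"tz":0,"ax":0,"ay":0,"az":0,"jaw":-1},{"tx":0.012,"ty":0,"tz":0,"ax":0,"ay":0,"az":0,"jaw":-1},{"tx":0.010,"ty":0,"tz":0,"ax":0,"ay":0,"az":0,"jaw":-1},{"tx":0.006,"ty":0,"tz":0,"ax":0,"ay":0,"az":0,"jaw":-1},{"tx":0.004,"ty":0,"tz":0,"ax":0,"ay":0,"az":0,"jaw":-1},{"tx":0.003,"ty":0,"tz":0,"ax":0,"ay":0,"az":0,"jaw":-1},{"tx":0.002,"ty":0,"tz":0,"ax":0,"ay":0,"az":0,"jaw":-1},{"tx":0.002,"ty":0,"tz":0,"ax":0,"ay":0,"az":0,"jaw":-1}]'; python3 -c "
from h import *
print(tool(0,.043,.083))"
```

```text
time: 7.7
ee_pos: [0.5528, 0.0173, 0.0833]
tcp_rot: [180.0, 0.0, 100.0]
wrist_force: [0.5, -1.7, 0.1]
opening: 0.0004
grasp_force: 0.9
[0.02415141 0.00044309 0.00030611]
```

```bash
python3 -m handwheel '[{"tx":0.002,"ty":0,"tz":0,"ax":0,"ay":0,"az":0,"jaw":-1},{"tx":0.002,"ty":0,"tz":0,"ax":0,"ay":0,"az":0,"jaw":-1},{"tx":0.002,"ty":0,"tz":0,"ax":0,"ay":0,"az":0,"jaw":-1},{"tx":0.001,"ty":0,"tz":0,"ax":0,"ay":0,"az":0,"jaw":-1},{"tx":0.001,"ty":0,"tz":0,"ax":0,"ay":0,"az":0,"jaw":-1},{"tx":0,"ty":0,"tz":0,"ax":0,"ay":0,"az":0,"jaw":-1},{"tx":0,"ty":0,"tz":0,"ax":0,"ay":0,"az":0,"jaw":-1},{"tx":0,"ty":0,"tz":0,"ax":0,"ay":0,"az":0,"jaw":-1},{"tx":0,"ty":0,"tz":0,"ax":0,"ay":0,"az":0,"jaw":-1},{"tx":0,"ty":0,"tz":0,"ax":0,"ay":0,"az":0,"jaw":-1}]'; python3 -c "
from h import *
print(tool(0,.043,.083))"
```

```text
time: 8.95
ee_pos: [0.5514, 0.0253, 0.0833]
tcp_rot: [-180.0, -0.0, 100.1]
wrist_force: [1.0, 0.1, -0.1]
opening: 0.0
grasp_force: 0.0
[0.01599284 0.00046209 0.00027745]
```

```bash
python3 -m handwheel '[{"tx":-0.006,"ty":0,"tz":0,"ax":0,"ay":0,"az":0,"jaw":-1},{"tx":-0.006,"ty":0,"tz":0,"ax":0,"ay":0,"az":0,"jaw":-1},{"tx":0,"ty":0,"tz":-0.03,"ax":0,"ay":0,"az":0,"jaw":-1},{"tx":0,"ty":0,"tz":-0.05,"ax":0,"ay":0,"az":0,"jaw":-1},{"tx":0,"ty":0,"tz":-0.05,"ax":0,"ay":0,"az":0,"jaw":-1},{"tx":0.05,"ty":0,"tz":-0.02,"ax":0,"ay":0,"az":0,"jaw":-1},{"tx":0.05,"ty":0,"tz":0,"ax":0,"ay":0,"az":0,"jaw":-1},{"tx":0.05,"ty":0,"tz":0,"ax":0,"ay":0,"az":0,"jaw":-1},{"tx":0.05,"ty":0,"tz":0,"ax":0,"ay":0,"az":0,"jaw":-1},{"tx":0,"ty":0,"tz":0,"ax":0,"ay":0,"az":0,"jaw":-1}]'; python3 - <<'E'
from h import *
import cv2
t=optics.camera('top')['color'][125:265,230:490]
cv2.imwrite('pics/b.png',cv2.resize(t[:,:,::-1],None,fx=3,fy=3,interpolation=cv2.INTER_CUBIC))
E
```

```text
time: 10.2
ee_pos: [0.518, 0.2128, 0.233]
tcp_rot: [-180.0, -0.0, 100.3]
wrist_force: [0.2, -0.4, -0.4]
opening: -0.0002
grasp_force: 0.0
```

View pics/b.png

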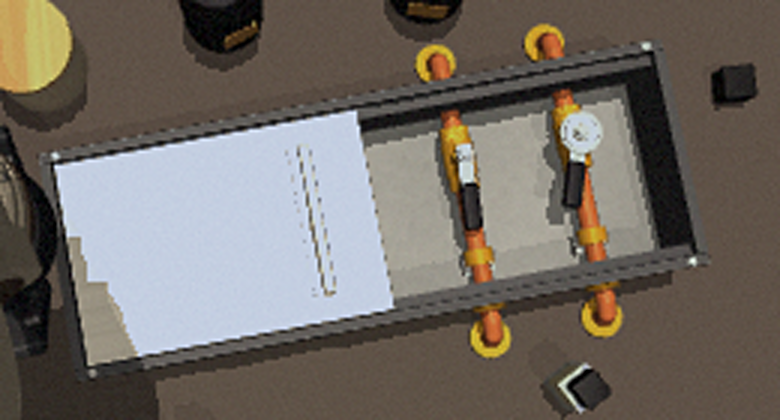

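The cover is at the far end, edge at about x=375. The tagged valve is the right one: disc at (580,132), sleeve at (574,184). The plain handle's sleeve is at (473,207).

```bash
python3 - <<'E'
from h import *
for n,p,z in(('stem',(580,132),.058),('sleeve',(574,184),.055),('tip',(570,206),.055),('plain',(473,207),.055),('plaintip',(475,229),.055),('bar',(316,220),.092),('edge',(375,210),.076)): print(n,box(crop(*p,z)).round(4))
s=np.array([.030,-.170]);
print(tool(-.02,-.199,.1))
E
```

```text
stem [ 0.0297 -0.1684]
sleeve [-0.008  -0.1567]
tip [-0.0239 -0.1503]
plain [-0.0112 -0.0782]
plaintip [-0.0278 -0.0764]
bar [-0.0019  0.0421]
edge [-0.0014 -0.0029]
[-0.41484128 -0.02049059  0.133178  ]
```

```bash
python3 -m handwheel '[{"tx":-0.04,"ty":-0.002,"tz":0,"ax":0,"ay":0,"az":0,"jaw":-1},{"tx":-0.05,"ty":-0.002,"tz":0,"ax":0,"ay":0,"az":0,"jaw":-1},{"tx":-0.05,"ty":-0.002,"tz":0,"ax":0,"ay":0,"az":0,"jaw":-1},{"tx":-0.05,"ty":-0.002,"tz":0,"ax":0,"ay":0,"az":0,"jaw":-1},{"tx":-0.05,"ty":-0.002,"tz":0,"ax":0,"ay":0,"az":0,"jaw":-1},{"tx":-0.05,"ty":-0.002,"tz":0,"ax":0,"ay":0,"az":0,"jaw":-1},{"tx":-0.05,"ty":-0.002,"tz":0,"ax":0,"ay":0,"az":0,"jaw":-1},{"tx":-0.05,"ty":-0.0065,"tz":0,"ax":0,"ay":0,"az":0,"jaw":-1},{"tx":-0.011,"ty":0,"tz":0.04,"ax":0,"ay":0,"az":8.5,"jaw":-1},{"tx":0,"ty":0,"tz":0.05,"ax":0,"ay":0,"az":8.5,"jaw":-1}]'; python3 - <<'E'
from h import *
print(tool(-.020,-.185,.044),telemetry.get_obs()['q'].round(1))
E
```

```text
time: 11.5
ee_pos: [0.5683, -0.1912, 0.143]
tcp_rot: [179.9, 0.0, 82.6]
wrist_force: [0.5, 0.6, -0.1]
opening: 0.0
grasp_force: 0.0
[4.55553340e-03 1.19959433e-05 9.90052493e-02] [-18.6  10.8   6.8  85.8  -0.   78.8]
```

```bash
python3 -m handwheel '[{"tx":0.004,"ty":0,"tz":0.02,"ax":0,"ay":0,"az":0,"jaw":-1},{"tx":0,"ty":0,"tz":0.02,"ax":0,"ay":0,"az":0,"jaw":-1},{"tx":0,"ty":0,"tz":0.02,"ax":0,"ay":0,"az":0,"jaw":-1},{"tx":0,"ty":0,"tz":0.02,"ax":0,"ay":0,"az":0,"jaw":-1},{"tx":0,"ty":0,"tz":0.012,"ax":0,"ay":0,"az":0,"jaw":-1},{"tx":0,"ty":0,"tz":0.007,"ax":0,"ay":0,"az":0,"jaw":-1},{"tx":0,"ty":0,"tz":0,"ax":0,"ay":0,"az":0,"jaw":-1},{"tx":0.004,"ty":0,"tz":0,"ax":0,"ay":0,"az":0,"jaw":-1},{"tx":0.004,"ty":0,"tz":0,"ax":0,"ay":0,"az":0,"jaw":-1},{"tx":0.003,"ty":0,"tz":0,"ax":0,"ay":0,"az":0,"jaw":-1}]'; python3 - <<'E'
from h import *
o=telemetry.get_obs(); print(box(o['ee_pos'][:2]),o['torque'])
import cv2
t=optics.camera('top')['color'][125:225,370:500];s=optics.camera('side')['color'][210:310,310:440]
cv2.imwrite('pics/c.png',cv2.resize(np.hstack([t,s])[:,:,::-1],None,fx=3,fy=3,interpolation=cv2.INTER_CUBIC))
E
```

```text
time: 12.75
ee_pos: [0.5705, -0.1732, 0.0447]
tcp_rot: [180.0, 0.1, 83.1]
wrist_force: [-1.2, -4.0, 1.1]
opening: -0.0001
grasp_force: 2.7
[-0.01630876 -0.17176967] [-1.04065748  0.29247972 -0.0208702 ]
```

View pics/c.png

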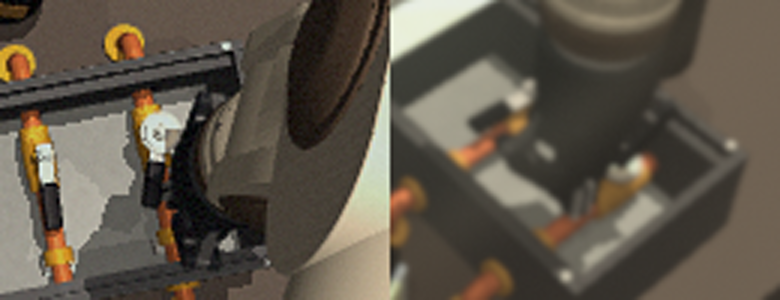

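Finger is in contact behind the black sleeve (right panel, about 575,195) with 4 N, and the plain handle is untouched. Next I sweep round the stem.

```bash
python3 -m handwheel '[{"tx":0.0062,"ty":-0.002,"tz":0,"ax":0,"ay":0,"az":8,"jaw":-1},{"tx":0.0062,"ty":-0.002,"tz":0,"ax":0,"ay":0,"az":8,"jaw":-1},{"tx":0.0062,"ty":-0.002,"tz":0,"ax":0,"ay":0,"az":8,"jaw":-1},{"tx":0.0062,"ty":-0.002,"tz":0,"ax":0,"ay":0,"az":8,"jaw":-1},{"tx":0.0062,"ty":-0.002,"tz":0,"ax":0,"ay":0,"az":8,"jaw":-1},{"tx":0.0062,"ty":-0.002,"tz":0,"ax":0,"ay":0,"az":8,"jaw":-1},{"tx":0.0062,"ty":-0.002,"tz":0,"ax":0,"ay":0,"az":8,"jaw":-1},{"tx":0,"ty":0,"tz":0,"ax":0,"ay":0,"az":0,"jaw":-1},{"tx":0,"ty":0,"tz":0,"ax":0,"ay":0,"az":0,"jaw":-1},{"tx":0,"ty":0,"tz":0,"ax":0,"ay":0,"az":0,"jaw":-1}]'; python3 - <<'E'
from h import *
o=telemetry.get_obs(); p=box(o['ee_pos'][:2]); th=np.radians(100.06-o['tcp_rot'][2]); d=p-[.0297,-.1684]
print(p,np.degrees(th),'r',d@[-np.cos(th),np.sin(th)],'n',d@[np.sin(th),np.cos(th)])
E
```

```text
time: 14.1
ee_pos: [0.5801, -0.1304, 0.0442]
tcp_rot: [-180.0, -0.0, 27.2]
wrist_force: [0.5, -0.1, -0.1]
opening: -0.0001
grasp_force: 0.0
[ 0.00065762 -0.13133115] 72.89503727318046 r 0.043971236212303665 n -0.01685495664679455
```

```bash
python3 -m handwheel '[{"tx":0.0062,"ty":-0.002,"tz":0,"ax":0,"ay":0,"az":8,"jaw":-1},{"tx":0.0062,"ty":-0.002,"tz":0,"ax":0,"ay":0,"az":8,"jaw":-1},{"tx":0.001,"ty":0,"tz":0,"ax":0,"ay":0,"az":1,"jaw":-1},{"tx":0.001,"ty":0,"tz":0,"ax":0,"ay":0,"az":0,"jaw":-1},{"tx":0.001,"ty":0,"tz":0,"ax":0,"ay":0,"az":0,"jaw":-1},{"tx":0.001,"ty":0,"tz":0,"ax":0,"ay":0,"az":0,"jaw":-1},{"tx":0,"ty":0,"tz":0,"ax":0,"ay":0,"az":0,"jaw":-1},{"tx":0,"ty":0,"tz":0,"ax":0,"ay":0,"az":0,"jaw":-1},{"tx":0,"ty":0,"tz":0,"ax":0,"ay":0,"az":0,"jaw":-1},{"tx":0,"ty":0,"tz":0,"ax":0,"ay":0,"az":0,"jaw":-1}]'; python3 - <<'E'
from h import *
o=telemetry.get_obs(); p=box(o['ee_pos'][:2]); th=np.radians(100.06-o['tcp_rot'][2]); d=p-[.0297,-.1684]
print(p,np.degrees(th),'r',d@[-np.cos(th),np.sin(th)],'n',d@[np.sin(th),np.cos(th)])
E
```

```text
time: 15.35
ee_pos: [0.5919, -0.1211, 0.044]
tcp_rot: [-179.9, 0.2, 10.3]
wrist_force: [-11.9, 1.3, 5.8]
opening: -0.0001
grasp_force: 5.7
[ 0.01384529 -0.12426802] 89.80079339818832 r 0.044186839322365494 n -0.015701175032668994
```

The force is 12 N and holding, above the 5 N handle friction, so the handle looks to be at its stop. I'll push slightly more, then back off, lift and look.

```bash
python3 -m handwheel '[{"tx":0.001,"ty":0,"tz":0,"ax":0,"ay":0,"az":0,"jaw":-1},{"tx":0.0005,"ty":0,"tz":0,"ax":0,"ay":0,"az":0,"jaw":-1},{"tx":0,"ty":0,"tz":0,"ax":0,"ay":0,"az":0,"jaw":-1},{"tx":0,"ty":0,"tz":0,"ax":0,"ay":0,"az":0,"jaw":-1},{"tx":0,"ty":0,"tz":0,"ax":0,"ay":0,"az":0,"jaw":-1},{"tx":0,"ty":0,"tz":0,"ax":0,"ay":0,"az":0,"jaw":-1},{"tx":0,"ty":0,"tz":0,"ax":0,"ay":0,"az":0,"jaw":-1},{"tx":0,"ty":0,"tz":0,"ax":0,"ay":0,"az":0,"jaw":-1},{"tx":0,"ty":0,"tz":0,"ax":0,"ay":0,"az":0,"jaw":-1},{"tx":0,"ty":0,"tz":0,"ax":0,"ay":0,"az":0,"jaw":-1}]'
python3 -m handwheel '[{"tx":-0.006,"ty":0,"tz":0,"ax":0,"ay":0,"az":0,"jaw":-1},{"tx":-0.005,"ty":0,"tz":0,"ax":0,"ay":0,"az":0,"jaw":-1},{"tx":0,"ty":0,"tz":-0.03,"ax":0,"ay":0,"az":0,"jaw":-1},{"tx":0,"ty":0,"tz":-0.05,"ax":0,"ay":0,"az":0,"jaw":-1},{"tx":0,"ty":0,"tz":-0.06,"ax":0,"ay":0,"az":0,"jaw":-1},{"tx":0,"ty":-0.05,"tz":-0.05,"ax":0,"ay":0,"az":0,"jaw":-1},{"tx":0,"ty":-0.055,"tz":0,"ax":0,"ay":0,"az":0,"jaw":-1},{"tx":0,"ty":-0.055,"tz":0,"ax":0,"ay":0,"az":0,"jaw":-1},{"tx":0,"ty":-0.055,"tz":0,"ax":0,"ay":0,"az":0,"jaw":-1},{"tx":0,"ty":-0.055,"tz":0,"ax":0,"ay":0,"az":0,"jaw":-1}]'; python3 - <<'E'
from h import *
import cv2
t=optics.camera('top')['color'][85:285,210:490]
cv2.imwrite('pics/d.png',cv2.resize(t[:,:,::-1],None,fx=2.8,fy=2.8,interpolation=cv2.INTER_CUBIC))
E
```

```text
time: 16.6
ee_pos: [0.5921, -0.1211, 0.044]
tcp_rot: [-179.9, 0.4, 10.2]
wrist_force: [-18.6, 0.9, 9.4]
opening: 0.0001
grasp_force: 9.2
time: 17.85
ee_pos: [0.542, 0.12, 0.2288]
tcp_rot: [-179.1, -0.1, 12.1]
wrist_force: [1.5, 1.1, -0.8]
opening: 0.0002
grasp_force: 0.0
```

View pics/d.png

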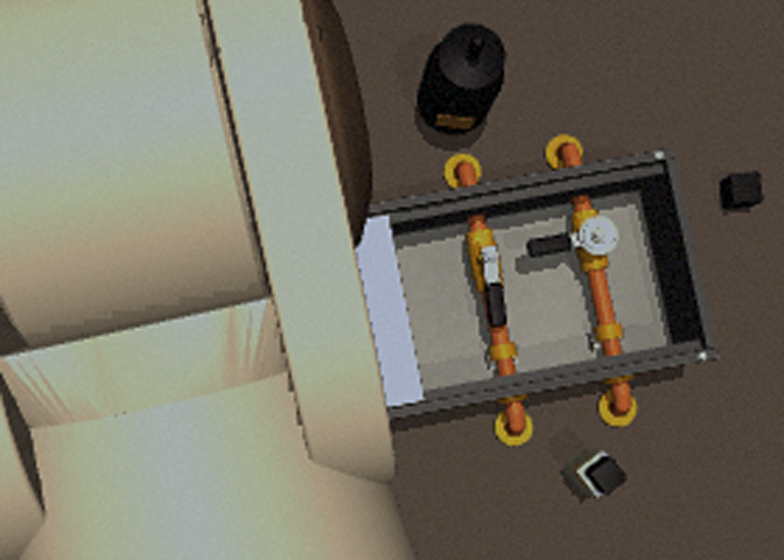

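The tagged handle now runs from (600,236) to (530,248), square across its pipe. The last push raised the force to 19 N with no movement, so it is at its stop. The plain handle and the cover's edge are unchanged, and the arm is clear.

```bash
python3 -c "
from workcell import workorder
print(workorder.job_done())"
```

```text
the job is handed in; nothing more can be done
None
```

The job is handed in, though no verdict came back: the cover is at the far end stop, the tagged handle is shut hard against its stop, the plain handle looks unmoved, and I saw no bystander disturbed; the arm hid those beyond the +y end in the last picture.

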